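# Unhook the garage hangers and sort them

## Robot

A 7-joint arm with a two-finger parallel gripper is mounted at the origin on the work surface. World frame = base frame: x ahead of the robot, y to its left, z up, the work surface at z = 0. Lengths are in mm, angles in rad, forces in N, time in s.
With the tool pointing down it reaches from about 350 to 900 mm from the base axis. Payload 19.9 kg.
Tool frame: the origin (TCP) lies at the very end of the fingers, on their centre line; the grasp point (between the pads) lies 19 mm behind it; z points along the fingers, y is the line along which they close (so a half turn about z gives the same grasp; the last joint's range is limited). The gripper opens to 85 mm and grips with 20 to 120 N. Pads are 22 mm wide; open, the fingers measure 114 mm over their backs; the gripper's body (76 mm by 85 mm) begins 54 mm behind the grasp point. The pads swing forward as they close: fully open they stand 13 mm farther back than shut.
Start: joints at [-1.252, 0.417, -0.01, 1.614, 0.005, 1.111, -0.053], TCP at [220.043, 584.964, 231.26] pointing down, gripper open.
Joint ranges: [-2.81, 2.81], [-0.39, 2.02], [-1.27, 1.25], [0.06, 2.57], [-1.19, 4.33], [0.19, 2], [-2.82, 2.82]. Speed limits (rad/s): [1.89, 1.89, 2.39, 2.39, 3.01, 3.01, 3.01].

## Interface

Orientations are given as a unit quaternion [w, x, y, z].
In Python, from bench import get_obs, grab_frame, hand_in gives the robot as it stands.
- The arm moves only by the tool move_arm, never from a script. Its argument "steps" is a list of rows, each a list of 7 numbers: the opening, from -1 (shut) to 1 (fully open), so that 0 is half open, then the shift along the tool's x, y, z in m, then the turn, a rotation vector about the tool's x, y, z in degrees. A call has 1 to 8 rows; each row is the pose to reach, as a shift and turn from the pose commanded when the call began, along the tool's axes at that moment; what a row does not reach only later rows make up. A row lasts 1/12 s, in which the tool goes at most 41.7 mm and 7.16 degrees, less where a joint would pass 70% of its speed; a pose out of reach is approached as far as the arm can. A call with a gripper value outside its range is refused whole. The fingers move at their own pace and stop on an object; "squeeze" is the grip in N (left out, the last holds). Time passes only in rows, so rows that repeat a pose let the fingers close. It gives the time, the measured TCP pose, the force, the opening and the grip force at its end, in the units of the state.
- get_obs(): the state, without advancing time (a new reading comes with each control period).
- grab_frame(name): name is "scene" or "top" or "wrist"; returns a dict with "img" (420x560x3 uint8, blue, green, red), "fovy" (degrees; the focal length in pixels is half the picture's height over the tangent of half this angle, whatever the lens; pixels are square), "cx", "cy" (the principal point, pixels), "rvec" (rotation vector, rad) and "tvec" (3), from world to camera coordinates, as OpenCV has them. Camera axes: x right, y down, z forward; pixel columns grow to the right and rows downward; lengths in mm; the calibration is good to about 2 mm. The wrist camera is an equidistant fisheye: a pixel r from the principal point sees the ray r / f radians off the axis. A picture is of the moment at which its call begins. There is no depth.
- hand_in(): hands the job in; it is judged then, once.
The state is a dict: "time": time; "q": joint angles; "qd": joint speeds; "tau": joint torques, N m; "tcp_pos": TCP position; "tcp_rot": TCP orientation; "ft_force": force on the tool from outside, world axes, zero at the start; "torque": the same for the moment, N m; "grip_width": opening from 0.0 (shut) to 1.0 (fully open); "gripper_force": force on a finger pad.
Only numpy, scipy, OpenCV 4.12 (cv2) and the standard library are available. Lean on these libraries where they do the work, as an engineer would, in place of code of your own. Each camera call takes 0.05 s, during which the arm holds its last target. There are 200 camera calls.

## Task

On the garage bench an orange gear hook has got caught in a blue open ring. Without carrying the two off together, lift the hook a little, twist it out through the gap in the ring's side and take it away; then put the orange hook in the orange tray and the blue ring in the blue tray, each standing upright on its foot, and let go.

Things in the scene. Friction and masses are not known exactly. Their poses are not given: they have to be found in the camera images.
- hook: Orange hook, 0.15-0.31 kg, upright (z up). Origin: centre of the underside of its round foot (54 dia, 8 thick; mm). Vertical shank at the origin; grip its 14 x 14 square top, 78-122 high, faces along x and y. Its arm, a 10 mm bar centred 30 high, runs along +x through the ring to x = 90, then turns up to a tip 81 high. A loose green hook is not part of the job.
- ring: Blue C-ring, 0.25-0.49 kg, upright (z up). Origin: under centre of its foot plate (x 44, y 78, 10 thick; mm). C in the y-z plane, 10 thick: post at y=+24; top bar y -29 to 29, 72-84 high: grip it across x. Gap on the -y side at y=-24, from stub top (34 high) to lip (64). Raise hook 20, turn it 90 deg clockwise from above (arm to ring's -y), lift out. Ignore the grey ring.
- tray_orange: Orange open tray, fixed, 200 mm (x) by 160 mm (y) by 45 mm high outside, walls and floor 5 mm thick. Origin: centre of its underside, z up. It may be on the left or the right.
- tray_blue: Blue open tray, fixed, same size and origin as the orange one, on the other side.
There are look-alikes about, which are no part of the job. Leave any yellow look-alike of the hook alone.

How it is judged:
By the outcome, as a careful person would: the job done as asked, in the order asked, and still so for the second after the job is handed in, with the robot touching nothing.
It also fails if it takes over 72 s, if anything falls off the work surface, if the arm or the gripper's body presses on something with over 40 N, if the wrist force passes 120 N, or if a joint passes its speed limit or range.

## Working session

There is one attempt and no reset: what is moved stays moved. The work goes in short steps, Python scripts to look and compute and a tool call to move; the robot and the scene stay as the last step left them, time stands still between calls to the robot, and variables do not carry over. Pictures are saved under pics/ and viewed, at most 10 in all, crops included, and the job is handed in when it is done.

Besides the shell and the picture viewer there is one more tool, called after "Call:" as name(argument=value, ...), one argument or row to a line, values as JSON. move_arm: Moves the arm, as the interface text tells. Its arguments: {"type":"object","properties":{"steps":{"type":"array","items":{"type":"array","items":{"type":"number"}}},"squeeze":{"type":"number"}},"required":["steps"]}

```bash
mkdir -p pics; cat > h.py <<'E'
import numpy as np, cv2
from bench import get_obs, grab_frame
from scipy.spatial.transform import Rotation as R
def shot(n,f):
    d=grab_frame(n); cv2.imwrite(f'pics/{f}.png',d['img']); np.save(f'pics/{f}.npy',d,allow_pickle=True); return d
def load(f): return np.load(f'pics/{f}.npy',allow_pickle=True).item()
def ray(d,u,v,fish=False):
    f=d['img'].shape[0]/2/np.tan(np.radians(d['fovy']/2)); x,y=(u-d['cx']),(v-d['cy'])
    if fish:
        r=np.hypot(x,y)+1e-9; t=r/f; c=np.array([x/r*np.sin(t),y/r*np.sin(t),np.cos(t)])
    else: c=np.array([x/f,y/f,1])
    M=cv2.Rodrigues(np.array(d['rvec'],float))[0]; t=np.array(d['tvec'],float).ravel()
    return -M.T@t, M.T@c
def onz(d,u,v,z,fish=False):
    o,r=ray(d,u,v,fish); return (o+r*(z-o[2])/r[2]).round(1)
def proj(d,p,fish=False):
    f=d['img'].shape[0]/2/np.tan(np.radians(d['fovy']/2))
    c=cv2.Rodrigues(np.array(d['rvec'],float))[0]@np.array(p,float)+np.array(d['tvec'],float).ravel()
    if fish:
        h=np.hypot(c[0],c[1])+1e-9; k=f*np.arctan2(h,c[2])/h
    else: k=f/c[2]
    return np.round([d['cx']+k*c[0],d['cy']+k*c[1]],1)
def tool(dw):  # world mm -> tool axes, metres
    o=get_obs(); w,x,y,z=o['tcp_rot']; return (R.from_quat([x,y,z,w]).inv().apply(dw)/1000).round(4)
E
python3 - <<'E'
from h import *
for n in('scene','top'):
    d=shot(n,n+'0'); print(n,ray(d,d['cx'],d['cy']),d['fovy'])
o=get_obs();print(o)
a=np.hstack([load('scene0')['img'],load('top0')['img']]);
E
```

```text
scene (array([1108.76508748,  -41.75430953, 1062.18311816]), array([-0.52865776,  0.04898377, -0.84742054])) 43.98525450986123
top (array([3.12330617e+02, 7.23171934e-01, 1.10867733e+03]), array([ 0.14530561,  0.00574423, -0.98937014])) 49.54403602188232
{'time': 0.1, 'q': array([-1.2524626 ,  0.41795275, -0.01030667,  1.61412776,  0.00469604,
        1.11066476, -0.05300753]), 'qd': array([-1.21670574e-03, -1.17391613e-03, -5.05777579e-04, -4.14798423e-04,
       -1.86502925e-03,  5.11982455e-05,  3.09415153e-04]), 'tau': array([ 1.90181148e-03, -8.65829158e+01,  6.80835452e-01, -4.35639274e+01,
        1.92778604e-02,  4.96726687e-03,  6.82849191e-05]), 'tcp_pos': array([219.96934595, 584.67736308, 230.69299098]), 'tcp_rot': array([-6.05358549e-05,  1.78946709e-01,  9.83858606e-01, -5.61137648e-04]), 'ft_force': array([ 0.47675898,  0.88644707, -0.59561985]), 'torque': array([0.03082416, 0.03612474, 0.01866996]), 'gripper_force': 0.0, 'grip_width': 1.0022407367072788}
```

View pics/scene0.png

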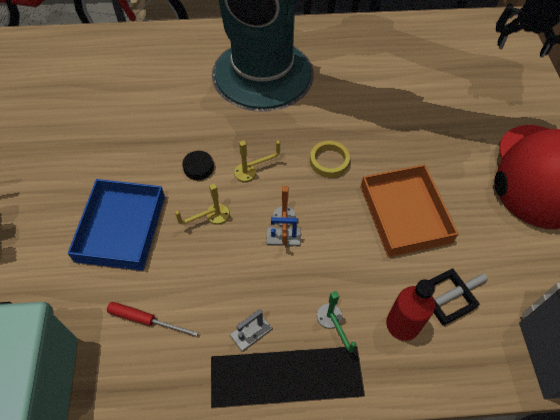

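View pics/top0.png

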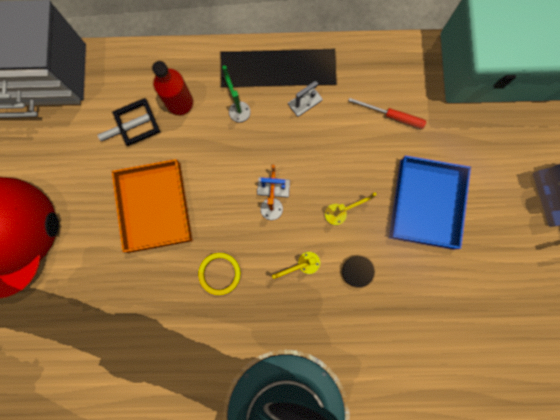

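Scene picture: the orange hook is at (285,215), caught in the blue ring at (285,228). The blue tray is at (118,223) and the orange tray at (407,208). Possible mix-ups are the yellow hooks (217,210) and (245,172), the green hook (335,310), and the grey ring (252,330). I choose the orange hook and blue ring, and I'll check them in a close crop.

```bash
python3 - <<'E'
from h import *
s=load('scene0');t=load('top0')
a=cv2.resize(s['img'][170:260,240:330],(400,400),interpolation=cv2.INTER_CUBIC)
b=cv2.resize(t['img'][150:230,235:315],(400,400),interpolation=cv2.INTER_CUBIC)
cv2.imwrite('pics/crop.png',np.hstack([a,b]))
for n,lo,hi in(('org',(8,150,80),(18,255,255)),('blu',(105,150,60),(125,255,255))):
  for nm,d in(('s',s),('t',t)):
    m=cv2.inRange(cv2.cvtColor(d['img'],cv2.COLOR_BGR2HSV),lo,hi)
    k,_,st,c=cv2.connectedComponentsWithStats(m)
    for i in range(1,k):
      if st[i,4]>40:
        print(n,nm,st[i],c[i].round(1))
        if st[i,4]>2000:
          r=cv2.minAreaRect(np.argwhere(m.T*0+(cv2.connectedComponents(m)[1].T==i)).astype(np.float32))
          p=np.array([onz(d,*q,45) for q in cv2.boxPoints(r)]);print(p.tolist(),p.mean(0))
E
```

```text
org s [ 360  164   98   93 4765] [407.1 210. ]
[[413.8, 205.0, 45.0], [345.3, 387.9, 45.0], [578.6, 407.5, 45.0], [633.3, 240.8, 45.0]] [492.75 310.3   45.  ]
org s [282 224   5  14  48] [284.1 230. ]
org t [     0     30    560    390 107455] [258.3 250.8]
[[948.5, 697.9, 45.0], [908.5, -704.3, 45.0], [-8.6, -601.1, 45.0], [16.8, 636.5, 45.0]] [466.3    7.25  45.  ]
org t [ 505  101   55   65 1816] [537.9 130.5]
org t [  0 107  28   5  57] [ 14.2 109.6]
org t [120 106  26  16 146] [132.5 113.9]
org t [127 122  25  17 150] [138.5 129.5]
org t [480 125  11  10  41] [484.7 129.8]
org t [492 141  14  17  65] [497.6 150.8]
org t [501 154  13  14  59] [507.8 160.5]
org t [205 259  29  30 442] [219.1 273.5]
blu s [  68  179   93   84 4407] [118.  224.3]
[[571.5, -452.9, 45.0], [337.7, -423.3, 45.0], [407.7, -258.5, 45.0], [629.8, -303.7, 45.0]] [ 486.675 -359.6     45.   ]
blu s [271 218  26   5 103] [283.9 219.6]
blu t [ 394  157   74   92 5250] [429.2 202.4]
[[395.4, -254.2, 45.0], [595.9, -292.8, 45.0], [569.2, -455.1, 45.0], [370.3, -412.4, 45.0]] [ 482.7   -353.625   45.   ]
blu t [262 178  22   8  75] [271.1 180.8]
```

View pics/crop.png

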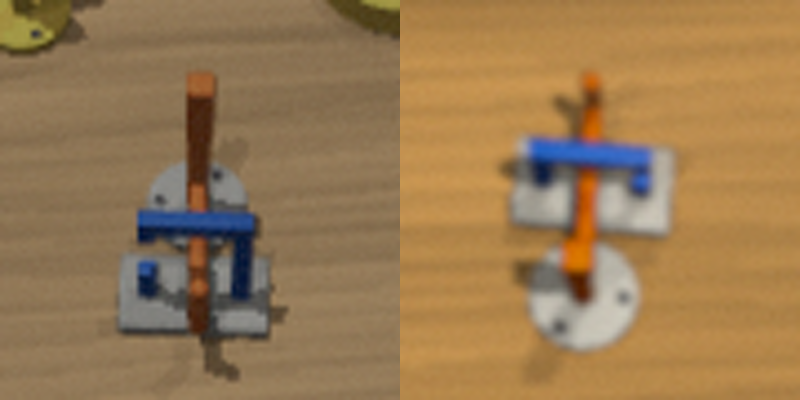

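Crop: the hook's shank top is at left-crop (201,82) and the foot lies behind the ring. The arm runs through the ring toward +x and its tip stands in front. The ring's gap is at image left, which is world -y, and the post is at right, +y. The pair is the right one.

```bash
python3 - <<'E'
from h import *
s=load('scene0');t=load('top0')
S=lambda x,y:(240+x*.225-.4,170+y*.225-.4)
T=lambda x,y:(235+(x-400)*.2-.4,150+y*.2-.4)
print('shank top',onz(s,*S(201,84),122),onz(t,*T(578,252),122))
print('foot',onz(s,*S(197,207),8),onz(t,*T(583,297),8))
print('tip',onz(s,*S(199,283),81),onz(t,*T(592,80),81))
print('bar top ends',onz(s,*S(140,215),84),onz(s,*S(257,218),84),'|',onz(t,*T(529,147),84),onz(t,*T(651,155),84))
print('plate',[onz(s,*S(*p),10) for p in((118,328),(270,328),(267,252))],[onz(t,*T(*p),10) for p in((516,140),(673,150),(670,235),(512,221))])
E
```

```text
shank top [482.6  25.4 122. ] [483.   23.1 122. ]
foot [484.8  25.2   8. ] [480.3  23.7   8. ]
tip [570.8  18.2  81. ] [570.8  15.8  81. ]
bar top ends [532.5  -7.9  84. ] [538.1  49.3  84. ] | [539.2  45.5  84. ] [534.  -10.6  84. ]
plate [array([555.3, -21. ,  10. ]), array([560.6,  56.8,  10. ]), array([515.8,  59.5,  10. ])] [array([559.2,  55.1,  10. ]), array([552.2, -22.3,  10. ]), array([509.7, -19.7,  10. ]), array([518.6,  57.7,  10. ])]
```

```bash
python3 - <<'E'
from h import *
o=get_obs(); print(tool(np.array([483,24,190])-o['tcp_pos']))
t=load('top0')
h=cv2.cvtColor(t['img'],cv2.COLOR_BGR2HSV); m=cv2.inRange(h,(5,215,80),(14,255,255)); m[:,230:]=0; m[:,:90]=0
k,l,st,c=cv2.connectedComponentsWithStats(m); i=1+st[1:,4].argmax(); print(st[i])
p=np.array([onz(t,*q,45) for q in cv2.boxPoints(cv2.minAreaRect(np.argwhere((l==i).T).astype(np.float32)))]);print(p.tolist(),p.mean(0))
E
```

```text
[-0.4436 -0.4321  0.0412]
[ 113  161   72   92 1725]
[[578.8, 405.0, 45.0], [600.3, 243.0, 45.0], [400.5, 211.5, 45.0], [380.0, 369.3, 45.0]] [489.9 307.2  45. ]
```

Call:
move_arm(
  steps=[
    [0.2,-0.444,-0.432,0.041,0,0,-15.6],
    [0.2,-0.444,-0.432,0.041,0,0,-15.6],
    [0.2,-0.444,-0.432,0.041,0,0,-15.6],
    [0.2,-0.444,-0.432,0.041,0,0,-15.6],
    [0.2,-0.444,-0.432,0.041,0,0,-15.6],
    [0.2,-0.444,-0.432,0.041,0,0,-15.6],
    [0.2,-0.444,-0.432,0.041,0,0,-15.6],
    [0.2,-0.444,-0.432,0.041,0,0,-15.6],
  ],
)

```text
time: 0.77
tcp_pos: [361.8, 281.9, 209.1]
tcp_rot: [-0.0, 0.044, 0.999, 0.0]
ft_force: [1.3, 0.6, 0.2]
grip_width: 0.603
gripper_force: 0.0
```

```bash
python3 - <<'E'
from h import *
o=get_obs(); print(o['time'],o['q'],o['tcp_pos'],o['tcp_rot'],tool(np.array([483,24,190])-o['tcp_pos']))
E
```

```text
0.7667 [-0.81455562  0.14331211  0.09327034  2.03783241 -0.01631831  0.96119118
  0.77047772] [361.77174298 281.90279197 209.11641007] [-5.03626493e-05  4.36995790e-02  9.99044716e-01  4.71342462e-06] [-0.1433 -0.2463  0.0191]
```

Call:
move_arm(
  steps=[
    [0.2,-0.143,-0.246,0.019,0,0,0],
    [0.2,-0.143,-0.246,0.019,0,0,0],
    [0.2,-0.143,-0.246,0.019,0,0,0],
    [0.2,-0.143,-0.246,0.019,0,0,0],
    [0.2,-0.143,-0.246,0.019,0,0,0],
    [0.2,-0.143,-0.246,0.019,0,0,0],
    [0.2,-0.143,-0.246,0.019,0,0,0],
    [0.2,-0.143,-0.246,0.019,0,0,0],
  ],
)

```text
time: 1.43
tcp_pos: [484.0, 20.0, 190.0]
tcp_rot: [0.0, 0.047, 0.999, -0.001]
ft_force: [-1.1, -0.5, -0.2]
grip_width: 0.603
gripper_force: 0.0
```

```bash
python3 - <<'E'
from h import *
d=shot('wrist','w1')
o=get_obs(); print(o['time'],o['q'],o['tcp_pos'],o['tcp_rot'],tool(np.array([483,24,90])-o['tcp_pos']))
for p in((483,24.3,122),(482.8,24.3,8),(570.8,17,81),(535.5,18.5,84),(533,-9,84),(538.5,47.5,84)):print(p,proj(d,p,True))
E
```

```text
1.4833 [-0.40117318  0.21993035  0.32835403  2.008447   -0.08661348  0.92699754
  1.44985234] [483.03794446  23.07836648 189.90439804] [-2.10815947e-04  4.64162086e-02  9.98921975e-01 -6.15584563e-04] [0.0001 0.001  0.0999]
(483, 24.3, 122) [281.1 223. ]
(482.8, 24.3, 8) [279.6 182.7]
(570.8, 17, 81) [281. 296.]
(535.5, 18.5, 84) [279.2 264.1]
(533, -9, 84) [247.2 264.1]
(538.5, 47.5, 84) [312.8 264.2]
```

View pics/w1.png

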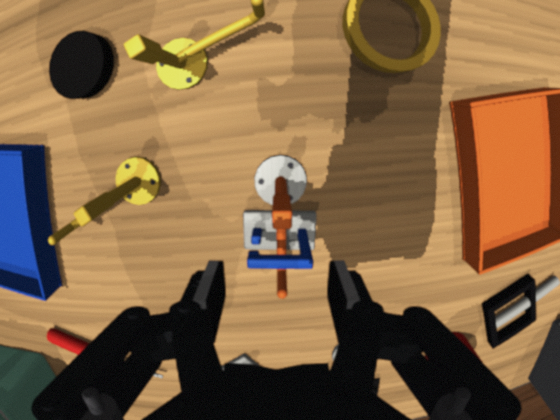

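Wrist picture: the shank top is at about (282,215), the foot at (280,178), the arm tip at (282,294), and the ring bar runs from (248,263) to (312,263).

```bash
python3 - <<'E'
from h import *
d=load('w1')
for u,v,z in((282,215,122),(280,178,8),(282,294,81),(248,262,84),(313,262,84)):print(onz(d,u,v,z,True))
h=cv2.cvtColor(d['img'],cv2.COLOR_BGR2HSV); print(h[194:238:2,282].tolist())
E
```

```text
[477.2  25.4 122. ]
[477.9  25.2   8. ]
[568.6  18.1  81. ]
[531.   -8.1  84. ]
[536.3  47.7  84. ]
[[10, 210, 79], [10, 212, 83], [10, 208, 82], [9, 209, 83], [10, 209, 84], [9, 198, 85], [10, 215, 83], [9, 202, 87], [10, 204, 131], [11, 196, 211], [13, 187, 225], [13, 191, 211], [12, 198, 185], [10, 199, 154], [10, 202, 144], [10, 205, 142], [10, 204, 141], [10, 205, 147], [10, 202, 178], [10, 202, 183], [10, 203, 197], [10, 198, 211]]
```

Call:
move_arm(
  steps=[
    [0.2,0.0037,0.0016,0.036,0,0,0],
    [0.2,0.0037,0.0016,0.072,0,0,0],
    [0.2,0.0037,0.0016,0.108,0,0,0],
    [0.2,0.0037,0.0016,0.108,0,0,0],
    [0.2,0.0037,0.0016,0.108,0,0,0],
    [-1,0.0037,0.0016,0.108,0,0,0],
    [-1,0.0037,0.0016,0.108,0,0,0],
    [-1,0.0037,0.0016,0.108,0,0,0],
  ],
  squeeze=60,
)

```text
time: 2.15
tcp_pos: [479.9, 28.6, 84.1]
tcp_rot: [0.001, 0.044, 0.999, 0.0]
ft_force: [0.2, -1.0, 1.2]
grip_width: 0.178
gripper_force: 0.6
```

Call:
move_arm(
  steps=[
    [-1,0,0,0,0,0,0],
    [-1,0,0,0,0,0,0],
    [-1,0,0,0,0,0,0],
    [-1,0,0,0,0,0,0],
  ],
)

```text
time: 2.48
tcp_pos: [479.8, 28.5, 83.8]
tcp_rot: [0.001, 0.044, 0.999, 0.0]
ft_force: [-3.4, -1.0, 13.9]
grip_width: 0.157
gripper_force: 62.0
```

Call:
move_arm(
  steps=[
    [-1,0,0,-0.005,0,0,0],
    [-1,0,0,-0.012,0,0,0],
    [-1,0,0,-0.019,0,0,0],
    [-1,0,0,-0.019,0,0,0],
    [-1,0,0,-0.019,0,0,0],
    [-1,0,0,-0.019,0,0,0],
  ],
)

```text
time: 2.98
tcp_pos: [478.8, 28.4, 101.3]
tcp_rot: [0.0, 0.044, 0.999, 0.0]
ft_force: [0.2, 0.2, -3.0]
grip_width: 0.15
gripper_force: 59.7
```

```bash
python3 - <<'E'
from h import *
d=shot('scene','s1');w=shot('wrist','w2');o=get_obs(); print(o['time'],o['tcp_pos'],o['ft_force'],o['q'],o['gripper_force'])
a=cv2.resize(d['img'][170:260,240:330],(400,400),interpolation=cv2.INTER_CUBIC)
b=cv2.resize(w['img'][140:340,180:380],(400,400),interpolation=cv2.INTER_CUBIC)
cv2.imwrite('pics/c1.png',np.hstack([a,b]))
E
```

```text
3.0833 [478.74680169  28.29480767 101.07628536] [-0.24923884 -0.62024428 -2.66556549] [-0.37810223  0.3537169   0.29905133  2.08622761 -0.154766    0.72252689
  1.50325037] 59.70314383506775
```

View pics/c1.png

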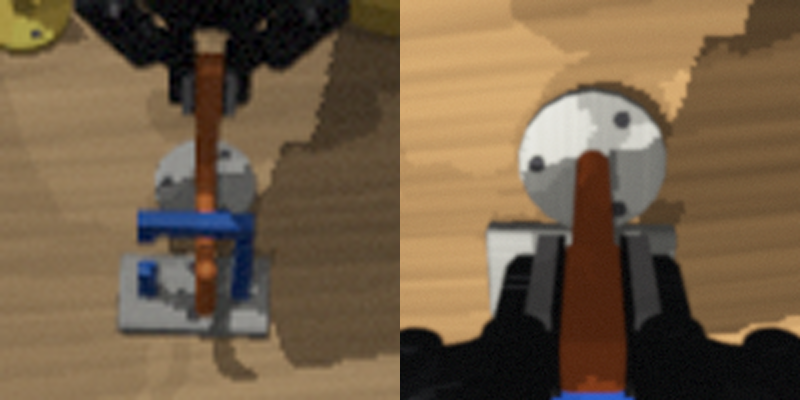

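The hook is up about 18 mm, the ring is still on the bench, and the arm sits inside the gap height. Next is the twist clockwise.

Call:
move_arm(
  steps=[
    [-1,0,0,-0.002,0,0,6],
    [-1,0,0,-0.002,0,0,12],
    [-1,0,0,-0.002,0,0,18],
    [-1,0,0,-0.002,0,0,24],
    [-1,0,0,-0.002,0,0,30],
    [-1,0,0,-0.002,0,0,36],
    [-1,0,0,-0.002,0,0,42],
    [-1,0,0,-0.002,0,0,48],
  ],
)

```text
time: 3.75
tcp_pos: [478.8, 28.2, 103.0]
tcp_rot: [-0.0, 0.449, 0.894, -0.0]
ft_force: [-0.4, -0.5, -2.1]
grip_width: 0.152
gripper_force: 59.6
```

Call:
move_arm(
  steps=[
    [-1,0,0,0,0,0,6],
    [-1,0,0,0,0,0,12],
    [-1,0,0,0,0,0,18],
    [-1,0,0,0,0,0,24],
    [-1,0,0,0,0,0,30],
    [-1,0,0,0,0,0,36],
    [-1,0,0,0,0,0,42],
    [-1,0,0,0,0,0,42],
  ],
)

```text
time: 4.42
tcp_pos: [478.7, 28.3, 103.0]
tcp_rot: [0.0, 0.739, 0.674, -0.0]
ft_force: [-0.2, 0.4, -2.5]
grip_width: 0.156
gripper_force: 59.6
```

```bash
python3 - <<'E'
from h import *
d=shot('scene','s2');w=shot('wrist','w3');o=get_obs(); print(o['time'],o['tcp_pos'],o['tcp_rot'],o['ft_force'],o['torque'],o['q'],o['gripper_force'])
a=cv2.resize(d['img'][150:260,220:330],(400,400),interpolation=cv2.INTER_CUBIC)
b=cv2.resize(w['img'],(533,400))
cv2.imwrite('pics/c2.png',np.hstack([a,b[:,66:466]]))
E
```

```text
4.5167 [478.77891337  28.38121653 103.07752339] [ 5.67441027e-05  7.36009264e-01  6.76971395e-01 -3.01487966e-04] [ 0.16617297 -0.46690467 -2.47068955] [ 0.03580607 -0.02646957 -0.07299321] [-0.67680158  0.40793682  0.66284995  2.09383539 -0.36410641  0.75356602
  0.13265069] 59.60379481315613
```

View pics/c2.png

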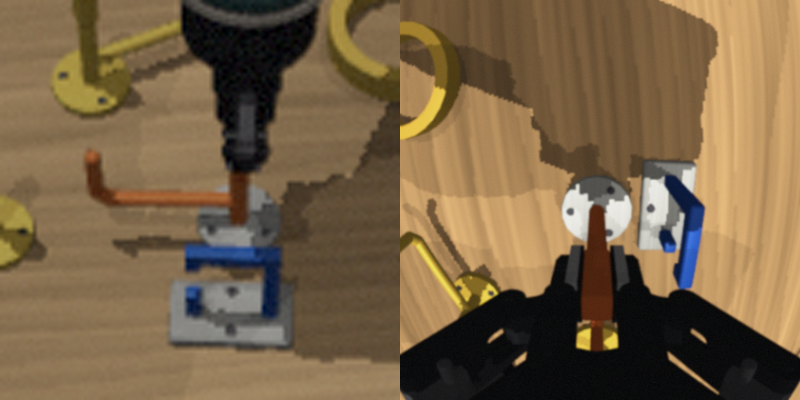

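The hook is free of the ring: the arm points to -y and the ring still stands in place. Next I lift it and carry it to the orange tray.

Call:
move_arm(
  steps=[
    [-1,0,0,-0.035,0,0,0],
    [-1,0,0,-0.07,0,0,0],
    [-1,0,0,-0.105,0,0,0],
    [-1,0,0,-0.13,0,0,0],
    [-1,0.035,-0.006,-0.13,0,0,-6.5],
    [-1,0.07,-0.012,-0.13,0,0,-13],
    [-1,0.105,-0.018,-0.13,0,0,-19.5],
    [-1,0.14,-0.024,-0.13,0,0,-26],
  ],
)

```text
time: 5.18
tcp_pos: [466.8, 171.4, 233.6]
tcp_rot: [0.0, 0.563, 0.827, 0.0]
ft_force: [1.8, -0.2, -2.3]
grip_width: 0.151
gripper_force: 59.9
```

```bash
python3 - <<'E'
from h import *
o=get_obs(); print(o['time'],o['tcp_pos'],o['tcp_rot'],o['q'],tool(np.array([456,302,233])-o['tcp_pos']))
w,x,y,z=o['tcp_rot'];print(R.from_quat([x,y,z,w]).as_matrix())
E
```

```text
5.1833 [466.81210506 171.39453957 233.59656665] [7.37881888e-05 5.62739495e-01 8.26634196e-01 4.01517691e-04] [-0.95453862  0.2107814   0.6186016   1.93953017 -0.1421363   1.03321188
  0.10198875] [0.1255 0.0378 0.0007]
[[-3.66648512e-01  9.30359360e-01  5.73891406e-04]
 [ 9.30359479e-01  3.66648200e-01  5.80769452e-04]
 [ 3.29908045e-04  7.46863564e-04 -9.99999667e-01]]
```

Call:
move_arm(
  steps=[
    [-1,0.03,0.009,0,0,0,-7],
    [-1,0.06,0.018,0,0,0,-14],
    [-1,0.09,0.027,0,0,0,-21],
    [-1,0.12,0.036,0,0,0,-28],
    [-1,0.126,0.038,0,0,0,-35],
    [-1,0.126,0.038,0,0,0,-42],
    [-1,0.126,0.038,0,0,0,-49],
    [-1,0.126,0.038,0,0,0,-56],
  ],
)

```text
time: 5.85
tcp_pos: [457.5, 301.1, 233.1]
tcp_rot: [0.0, 0.108, 0.994, -0.0]
ft_force: [0.7, -0.1, -2.9]
grip_width: 0.15
gripper_force: 60.0
```

Call:
move_arm(
  steps=[
    [-1,0,0,0,0,0,-7],
    [-1,0,0,0,0,0,-14],
    [-1,0,0,0,0,0,-21],
    [-1,0,0,0,0,0,-21],
    [-1,0,0,0,0,0,-21],
  ],
)

```text
time: 6.27
tcp_pos: [457.7, 300.8, 233.2]
tcp_rot: [-0.0, -0.069, 0.998, -0.0]
ft_force: [-0.5, -0.0, -2.8]
grip_width: 0.155
gripper_force: 59.9
```

```bash
python3 - <<'E'
from h import *
s=shot('scene','s3');w=shot('wrist','w4')
o=get_obs(); print(o['time'],o['tcp_pos'],o['tcp_rot'],o['q'],tool(np.array([456,302,100])-o['tcp_pos']))
b=cv2.resize(w['img'],(400,300));a=cv2.resize(s['img'][100:300,260:526],(400,300))
cv2.imwrite('pics/c3.png',np.hstack([a,b]))
E
```

```text
6.3667 [457.62579433 300.96069175 233.20949954] [-2.56106171e-05 -6.81008704e-02  9.97678434e-01 -1.11718260e-04] [-0.91065778  0.28617782  0.32840557  1.8152604  -0.10453344  1.05719067
  1.16389884] [0.0015 0.0013 0.1332]
```

View pics/c3.png

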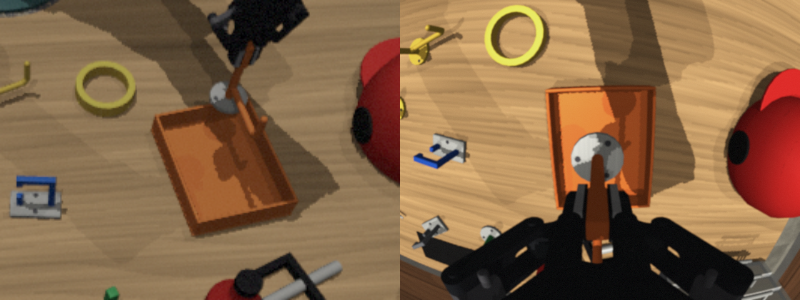

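Picture: the hook hangs upright over the orange tray, foot at about (597,157) in the right half, with its arm along the tray's long side. I'm lowering it.

Call:
move_arm(
  steps=[
    [-1,0.0015,0.0013,0.035,0,0,0],
    [-1,0.0015,0.0013,0.07,0,0,0],
    [-1,0.0015,0.0013,0.1,0,0,0],
    [-1,0.0015,0.0013,0.125,0,0,0],
    [-1,0.0015,0.0013,0.135,0,0,0],
    [-1,0.0015,0.0013,0.138,0,0,0],
    [-1,0.0015,0.0013,0.14,0,0,0],
    [-1,0.0015,0.0013,0.141,0,0,0],
  ],
)

```text
time: 7.03
tcp_pos: [456.6, 302.6, 93.4]
tcp_rot: [0.001, -0.069, 0.998, 0.0]
ft_force: [0.7, -0.3, -2.8]
grip_width: 0.154
gripper_force: 59.8
```

Call:
move_arm(
  steps=[
    [-1,0,0,0.001,0,0,0],
    [-1,0,0,0.002,0,0,0],
    [-1,0,0,0.002,0,0,0],
  ],
)

```text
time: 7.28
tcp_pos: [456.2, 302.4, 90.9]
tcp_rot: [0.0, -0.07, 0.998, 0.0]
ft_force: [0.1, -0.2, -3.7]
grip_width: 0.155
gripper_force: 59.8
```

Not touching yet (z 90.9, contact expected near 89).

Call:
move_arm(
  steps=[
    [-1,0,0,0.001,0,0,0],
    [-1,0,0,0.0015,0,0,0],
    [-1,0,0,0.002,0,0,0],
    [-1,0,0,0.002,0,0,0],
  ],
)

```text
time: 7.62
tcp_pos: [456.1, 302.4, 88.8]
tcp_rot: [0.0, -0.07, 0.998, 0.0]
ft_force: [-2.5, -1.3, 7.3]
grip_width: 0.151
gripper_force: 61.4
```

Call:
move_arm(
  steps=[
    [-0.4,0,0,0,0,0,0],
    [-0.2,0,0,0,0,0,0],
    [0.1,0,0,0,0,0,0],
    [0.1,0,0,0,0,0,0],
    [0.1,0,0,-0.03,0,0,0],
    [0.1,0,0,-0.07,0,0,0],
    [0.1,0,0,-0.11,0,0,0],
    [0.1,0,0,-0.12,0,0,0],
  ],
)

```text
time: 8.28
tcp_pos: [457.8, 303.1, 214.0]
tcp_rot: [0.003, -0.069, 0.998, 0.002]
ft_force: [-0.0, 0.1, 0.2]
grip_width: 0.553
gripper_force: 0.0
```

```bash
python3 - <<'E'
from h import *
w=shot('wrist','w5');s=shot('scene','s5');t=shot('top','t5')
o=get_obs(); print(o['time'],o['tcp_pos'],o['tcp_rot'],o['q'],o['grip_width'])
h=cv2.cvtColor(s['img'],cv2.COLOR_BGR2HSV); 
for nm,d in(('s',s),('t',t)):
    m=cv2.inRange(cv2.cvtColor(d['img'],cv2.COLOR_BGR2HSV),(105,150,60),(125,255,255)); print(nm,[x.tolist() for x in cv2.connectedComponentsWithStats(m)[2] if x[4]>40])
f=lambda d:cv2.resize(d['img'],(400,300))
cv2.imwrite('pics/c4.png',np.vstack([np.hstack([f(w),cv2.resize(s['img'][100:300,260:526],(400,300))]),np.hstack([f(t),cv2.resize(t['img'][160:220,235:315],(400,300),interpolation=cv2.INTER_CUBIC)])]))
E
```

```text
8.4333 [456.13312159 302.50698348 209.01898051] [ 6.79363540e-04 -6.97294784e-02  9.97565515e-01  6.17287696e-04] [-0.91185561  0.31130909  0.32732743  1.84299988 -0.11743994  1.0041714
  1.17420404] 0.5538950394613492
s [[0, 0, 560, 420, 229978], [68, 179, 93, 91, 5053], [271, 218, 26, 19, 147]]
t [[0, 0, 560, 420, 229667], [394, 157, 74, 92, 5447], [262, 178, 22, 10, 85]]
```

View pics/c4.png

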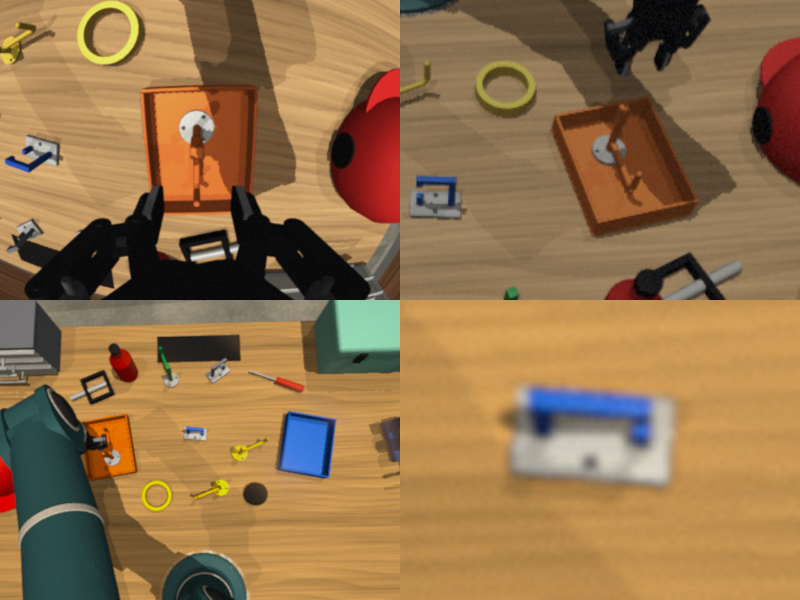

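The hook stands on its foot in the orange tray (w5 foot at (197,127)), and the ring has not moved (same blobs as before). Next I go above the ring.

Call:
move_arm(
  steps=[
    [0.2,-0.005,-0.037,0,0,0,7],
    [0.2,-0.01,-0.074,0,0,0,14],
    [0.2,-0.014,-0.111,0,0,0,21],
    [0.2,-0.019,-0.148,0,0,0,28],
    [0.2,-0.024,-0.185,0,0,0,35],
    [0.2,-0.029,-0.222,0,0,0,42],
    [0.2,-0.034,-0.259,0,0,0,49],
    [0.2,-0.0372,-0.291,0,0,0,56],
  ],
)

```text
time: 9.1
tcp_pos: [532.9, 16.6, 207.2]
tcp_rot: [-0.0, 0.41, 0.912, -0.001]
ft_force: [1.1, 0.4, 0.3]
grip_width: 0.599
gripper_force: 0.0
```

Call:
move_arm(
  steps=[
    [0.2,0,0,0.01,0,0,7],
    [0.2,0,0,0.02,0,0,14],
    [0.2,0,0,0.03,0,0,21],
    [0.2,0,0,0.03,0,0,28],
    [0.2,0,0,0.03,0,0,35],
    [0.2,0,0,0.03,0,0,42],
    [0.2,0,0,0.03,0,0,47],
    [0.2,0,0,0.03,0,0,47],
  ],
)

```text
time: 9.77
tcp_pos: [532.5, 19.1, 177.0]
tcp_rot: [-0.0, 0.739, 0.674, -0.001]
ft_force: [-0.2, 0.1, 0.1]
grip_width: 0.602
gripper_force: 0.0
```

```bash
python3 - <<'E'
from h import *
w=shot('wrist','w6')
o=get_obs(); print(o['time'],o['tcp_pos'],o['tcp_rot'],o['q'],tool(np.array([533.5,19.3,66])-o['tcp_pos']))
print([proj(w,p,True).tolist() for p in((533.5,19.3,84),(531,-9.6,84),(536.,48.2,84))])
m=cv2.inRange(cv2.cvtColor(w['img'],cv2.COLOR_BGR2HSV),(105,150,60),(125,255,255)); print([x.tolist() for x in cv2.connectedComponentsWithStats(m)[2] if x[4]>40])
E
```

```text
9.8167 [532.6071022   19.10620892 177.15486357] [-6.57566952e-05  7.36853145e-01  6.76051925e-01 -1.11045657e-03] [-0.73286609  0.41019541  0.79733907  1.91560653 -0.35319736  0.96299793
  0.14318022] [0.0004 0.0011 0.1112]
[[277.6, 213.2], [277.7, 247.5], [277.4, 176.2]]
[[0, 0, 560, 420, 234482], [276, 176, 12, 70, 718]]
```

View pics/w6.png

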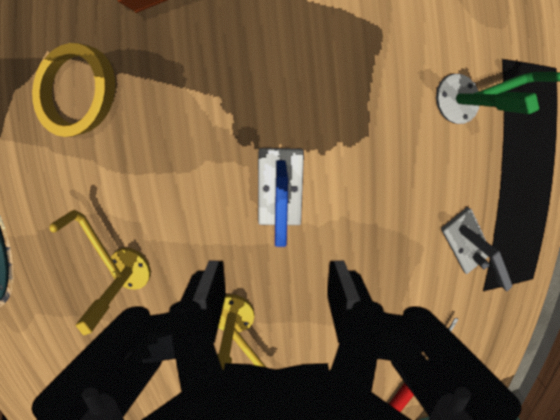

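Wrist picture: the ring bar is at (281,176–246), upright and alone between the fingers' lines. It lies about 3 mm farther in +x than assumed. I'm descending and gripping.

Call:
move_arm(
  steps=[
    [0.2,0.0007,0.0037,0.035,0,0,0],
    [0.2,0.0007,0.0037,0.07,0,0,0],
    [0.2,0.0007,0.0037,0.1,0,0,0],
    [0.2,0.0007,0.0037,0.117,0,0,0],
    [0.2,0.0007,0.0037,0.117,0,0,0],
    [0.2,0.0007,0.0037,0.117,0,0,0],
    [-1,0.0007,0.0037,0.117,0,0,0],
    [-1,0.0007,0.0037,0.117,0,0,0],
  ],
)

```text
time: 10.48
tcp_pos: [537.7, 19.6, 62.6]
tcp_rot: [0.0, 0.737, 0.676, 0.001]
ft_force: [0.9, 0.3, 0.2]
grip_width: 0.331
gripper_force: 0.0
```

Call:
move_arm(
  steps=[
    [-1,0,0,0,0,0,0],
    [-1,0,0,0,0,0,0],
    [-1,0,0,0,0,0,0],
    [-1,0,0,0,0,0,0],
    [-1,0,0,0,0,0,0],
  ],
  squeeze=70,
)

```text
time: 10.9
tcp_pos: [537.3, 19.7, 62.4]
tcp_rot: [0.0, 0.737, 0.676, 0.001]
ft_force: [-4.3, 0.6, 11.5]
grip_width: 0.097
gripper_force: 68.5
```

Call:
move_arm(
  steps=[
    [-1,0,0,-0.02,0,0,0],
    [-1,0,0,-0.05,0,0,0],
    [-1,0,0,-0.085,0,0,0],
    [-1,0,0,-0.12,0,0,0],
    [-1,0,0,-0.14,0,0,0],
    [-1,-0.035,-0.002,-0.14,0,0,1],
    [-1,-0.07,-0.004,-0.14,0,0,2],
    [-1,-0.105,-0.006,-0.14,0,0,3],
  ],
)

```text
time: 11.57
tcp_pos: [521.4, -85.1, 202.0]
tcp_rot: [0.0, 0.754, 0.656, 0.001]
ft_force: [0.9, -0.3, -5.0]
grip_width: 0.099
gripper_force: 69.8
```

Call:
move_arm(
  steps=[
    [-1,-0.035,-0.002,0,0,0,1],
    [-1,-0.07,-0.004,0,0,0,2],
    [-1,-0.105,-0.006,0,0,0,3],
    [-1,-0.14,-0.008,0,0,0,3],
    [-1,-0.175,-0.01,0,0,0,3],
    [-1,-0.21,-0.011,0,0,0,3],
    [-1,-0.245,-0.013,0,0,0,3],
    [-1,-0.265,-0.015,0,0,0,3],
  ],
)

```text
time: 12.23
tcp_pos: [468.3, -348.3, 201.8]
tcp_rot: [0.001, 0.772, 0.635, -0.0]
ft_force: [-0.8, 0.3, -4.0]
grip_width: 0.101
gripper_force: 69.9
```

Call:
move_arm(
  steps=[
    [-1,0,0,0,0,0,0],
    [-1,0,0,0,0,0,0],
  ],
)

```text
time: 12.4
tcp_pos: [469.1, -345.8, 201.4]
tcp_rot: [-0.0, 0.772, 0.635, -0.0]
ft_force: [-0.1, 0.3, -4.5]
grip_width: 0.102
gripper_force: 69.8
```

```bash
python3 - <<'E'
from h import *
w=shot('wrist','w7');s=shot('scene','s7')
o=get_obs(); print(o['time'],o['tcp_pos'],o['tcp_rot'],o['q'],o['ft_force'],tool(np.array([483,-354,80])-o['tcp_pos']))
cv2.imwrite('pics/c5.png',np.hstack([cv2.resize(w['img'],(400,300)),cv2.resize(s['img'][100:300,0:266],(400,300))]))
E
```

```text
12.5 [ 470.23263851 -343.95631986  201.30654671] [-2.29840029e-04  7.71406149e-01  6.36343035e-01  2.07853534e-04] [-0.06415252  0.49725016  0.85948996  1.7742785  -0.42570237  1.06767539
  0.75515845] [-0.16212344  1.13344314 -3.16115691] [-0.0075  0.0145  0.1213]
```

View pics/c5.png

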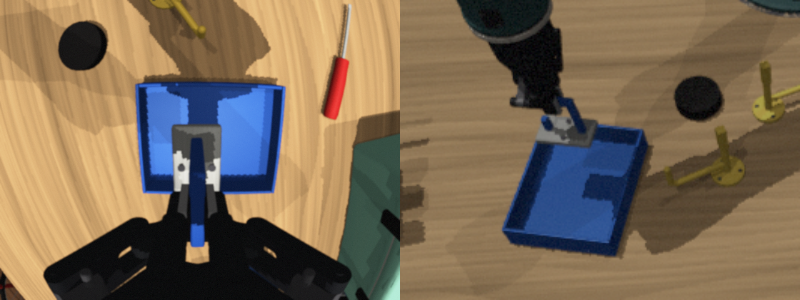

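Picture: the ring hangs upright over the blue tray, aligned with it. I'm shifting 15 mm and lowering it.

Call:
move_arm(
  steps=[
    [-1,-0.0075,0.0145,0.03,0,0,0],
    [-1,-0.0075,0.0145,0.06,0,0,0],
    [-1,-0.0075,0.0145,0.09,0,0,0],
    [-1,-0.0075,0.0145,0.11,0,0,0],
    [-1,-0.0075,0.0145,0.12,0,0,0],
    [-1,-0.0075,0.0145,0.126,0,0,0],
    [-1,-0.0075,0.0145,0.129,0,0,0],
    [-1,-0.0075,0.0145,0.129,0,0,0],
  ],
)

```text
time: 13.17
tcp_pos: [483.3, -354.9, 72.9]
tcp_rot: [0.0, 0.771, 0.636, 0.0]
ft_force: [-0.3, -0.8, -4.0]
grip_width: 0.1
gripper_force: 69.8
```

Call:
move_arm(
  steps=[
    [-1,0,0,0.001,0,0,0],
    [-1,0,0,0.002,0,0,0],
    [-1,0,0,0.003,0,0,0],
    [-1,0,0,0.003,0,0,0],
  ],
)

```text
time: 13.5
tcp_pos: [482.9, -355.0, 69.6]
tcp_rot: [0.0, 0.772, 0.636, 0.0]
ft_force: [-0.3, 0.2, -4.0]
grip_width: 0.1
gripper_force: 69.8
```

Call:
move_arm(
  steps=[
    [-1,0,0,0.001,0,0,0],
    [-1,0,0,0.002,0,0,0],
    [-1,0,0,0.0025,0,0,0],
    [-1,0,0,0.0025,0,0,0],
  ],
)

```text
time: 13.83
tcp_pos: [483.1, -354.9, 67.5]
tcp_rot: [0.0, 0.772, 0.636, 0.0]
ft_force: [-2.6, 5.0, 10.3]
grip_width: 0.098
gripper_force: 71.8
```

Contact. Releasing.

Call:
move_arm(
  steps=[
    [-0.5,0,0,0,0,0,0],
    [-0.2,0,0,0,0,0,0],
    [0.1,0,0,0,0,0,0],
    [0.1,0,0,0,0,0,0],
    [0.1,0,0,-0.03,0,0,0],
    [0.1,0,0,-0.07,0,0,0],
    [0.1,0,0,-0.11,0,0,0],
    [0.1,0,0,-0.14,0,0,0],
  ],
)

```text
time: 14.5
tcp_pos: [482.7, -355.6, 209.8]
tcp_rot: [0.001, 0.772, 0.636, 0.0]
ft_force: [1.3, 0.6, 0.4]
grip_width: 0.546
gripper_force: 0.0
```

```bash
python3 - <<'E'
from h import *
w=shot('wrist','w8');s=shot('scene','s8')
o=get_obs(); print(o['time'],o['tcp_pos'],o['ft_force'])
h=cv2.cvtColor(w['img'],cv2.COLOR_BGR2HSV); g=(cv2.inRange(h,(0,0,90),(179,60,255)))
m=np.zeros_like(g); m[80:260,180:380]=g[80:260,180:380]
c=max(cv2.findContours(m,0,2)[0],key=cv2.contourArea); print('plate px',cv2.minAreaRect(c))
print([proj(w,p,True).tolist() for p in((483,-354.9,15),(483,-354.9,89))])
hs=cv2.cvtColor(s['img'],cv2.COLOR_BGR2HSV)
for nm,p in(('ring foot',(483,-354.9,15)),('hook foot',(456,302.4,13))):
    u,v=proj(s,p); mm=cv2.inRange(hs,(0,0,80),(179,70,255)); mm[:int(v)-20]=0; mm[int(v)+20:]=0; mm[:,:int(u)-25]=0; mm[:,int(u)+25:]=0
    st=cv2.connectedComponentsWithStats(mm); i=1+st[2][1:,4].argmax(); print(nm,u,v,st[2][i],st[3][i])
E
```

```text
14.6 [ 484.1359176  -356.5658178   211.65349489] [-0.80391557 -0.07824658 -1.1223653 ]
plate px ((275.5, 180.0), (70.0, 41.0), 90.0)
[[275.9, 181.2], [276.1, 201.9]]
ring foot 120.1 223.5 [102 220  34  14 223] [117.56502242 228.43946188]
hook foot 397.9 198.1 [388 190  15  19 176] [394.35227273 199.80113636]
```

The ring's plate shows flat and where predicted in the wrist view. The hook's foot is where it was set down, and the gripper is clear of both.

```bash
python3 -c "
from bench import hand_in; print(hand_in())"
```

```text
the job is handed in; nothing more can be done
None
```

I twisted the orange hook out through the ring's gap without carrying the ring along, set it upright in the orange tray, then set the blue ring upright in the blue tray, released both and handed the job in at about 15 s; the hand-in returned no verdict.

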